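# Put the new bronze bushes into stock

### The job

Put the new bronze bushes into stock: press the latch button on the grey steel case so that its drawer springs open, pluck every bush from the pocket tray, fetch also any standing loose on the bench in front of it, and put each on the floor of the drawer bay that already holds a bush of its own kind (plain with plain, flanged with flanged). Leave the stock bushes in their bays, then push the drawer fully home until it latches and stays shut. Do not knock the pipe coupling out of place.

Things in the scene. Friction and masses are not known exactly. Their poses are not given: they have to be found in the camera images.
- stock_case: low grey sheet-steel stock case fixed on the bench, 170 mm wide (y), 135 mm deep (x), roof 60 mm above the bench; it holds one drawer. Origin at bench height in the middle of the foot of its front face; x points into the case (away from the drawer's opening side), y to its left, z up
- button_top (a point): centre of the top of the black round latch button (31 mm across) on the case's roof, 35 mm behind its front face, standing 12 mm above the roof when released; it is pressed straight down, and about 4 N holds it fully down
- latch_button (a joint): travel of the latch button in m: 0 released, 0.009 fully down; it springs back by itself. From about 0.007 the drawer is let go and springs open. It also dips by itself as the drawer clicks shut
- stock_drawer (a joint): how far the drawer is out, in m: 0 shut and latched (up to 0.001 of play), 0.095 fully out, where its spring (2 to 4 N) sends it within about 1.5 s of the button's press. It stays out until pushed home; the last 18 mm take about 8 N, until the latch clicks. No force is needed to keep it shut then
- drawer_front (a point): middle of the drawer front's outer face (grey panel, 172 mm wide, from 5 to 58 mm above the bench, 12 mm thick, two label frames, no handle), 35 mm above the bench; it moves with the drawer. The drawer slides along the case's x axis: out is -x, and it is pushed shut towards the case's +x
- drawer_floor (a point): centre of the drawer's inner floor, 12 mm above the bench; moves with the drawer, axes as the case's. The drawer inside is 112 mm long in x and 156 mm wide in y; a thin divider at y = 0 parts it into a left bay (+y) and a right bay (-y), each 77 mm wide. Side walls and divider stand 24 mm above the floor. Fully out, the bays are open to the sky from -56 to +39 mm in x; the rest is under the roof
- pocket_tray: black moulded pocket tray fixed on the bench, 142 mm deep (x), 110 mm wide (y), 14 mm high. Origin at bench height in the middle of its front edge; x points away from that edge into the tray, y to its left. Six square pockets 32 mm wide, with floors 4 mm above the bench, centred at x = 26, 71 and 116 mm and y = -28 and +28 mm; one bush at most stands in each, and some are empty
- plain_bush_1: plain bronze bush: a straight, short, bored cylinder, 28 mm outside diameter and 22 mm tall, no flange, 60 g; starts upright in a pocket of the tray, its top standing out of it; absent in some starts; origin at the centre of its underside (the flange's underside), z along its bore and up when it stands
- plain_bush_2: plain bronze bush: a straight, short, bored cylinder, 28 mm outside diameter and 22 mm tall, no flange, 60 g; starts upright in a pocket of the tray, its top standing out of it; absent in some starts; origin at the centre of its underside (the flange's underside), z along its bore and up when it stands
- plain_bush_3: plain bronze bush: a straight, short, bored cylinder, 28 mm outside diameter and 22 mm tall, no flange, 60 g; starts upright in a pocket of the tray, its top standing out of it; absent in some starts; origin at the centre of its underside (the flange's underside), z along its bore and up when it stands
- plain_bush_4: plain bronze bush: a straight, short, bored cylinder, 28 mm outside diameter and 22 mm tall, no flange, 60 g; starts standing on the bench in front of the tray; absent in some starts; origin at the centre of its underside (the flange's underside), z along its bore and up when it stands
- plain_stock: plain bronze bush: a straight, short, bored cylinder, 28 mm outside diameter and 22 mm tall, no flange, 60 g; already in stock: it stands in one of the drawer's two bays, hidden while the drawer is shut, and marks that bay as the one for its kind; origin at the centre of its underside (the flange's underside), z along its bore and up when it stands
- flanged_bush_1: flanged bronze bush: round foot flange 28 mm across and 5 mm thick, above it a slim barrel 18 mm across; 26 mm tall in all, 60 g; starts upright in a pocket of the tray, its top standing out of it; absent in some starts; origin at the centre of its underside (the flange's underside), z along its bore and up when it stands
- flanged_bush_2: flanged bronze bush: round foot flange 28 mm across and 5 mm thick, above it a slim barrel 18 mm across; 26 mm tall in all, 60 g; starts upright in a pocket of the tray, its top standing out of it; absent in some starts; origin at the centre of its underside (the flange's underside), z along its bore and up when it stands
- flanged_bush_3: flanged bronze bush: round foot flange 28 mm across and 5 mm thick, above it a slim barrel 18 mm across; 26 mm tall in all, 60 g; starts upright in a pocket of the tray, its top standing out of it; absent in some starts; origin at the centre of its underside (the flange's underside), z along its bore and up when it stands
- flanged_bush_4: flanged bronze bush: round foot flange 28 mm across and 5 mm thick, above it a slim barrel 18 mm across; 26 mm tall in all, 60 g; starts standing on the bench in front of the tray; absent in some starts; origin at the centre of its underside (the flange's underside), z along its bore and up when it stands
- flanged_stock: flanged bronze bush: round foot flange 28 mm across and 5 mm thick, above it a slim barrel 18 mm across; 26 mm tall in all, 60 g; already in stock: it stands in one of the drawer's two bays, hidden while the drawer is shut, and marks that bay as the one for its kind; origin at the centre of its underside (the flange's underside), z along its bore and up when it stands
- coupling: bystander: pale pipe coupling 32 mm across, 38 mm tall, standing on the bench in front of the tray; origin at the centre of its underside. Keep the gripper between y = -0.34 (beyond it a bench vise, 190 mm high) and y = +0.245 (beyond it a drawer cabinet, 240 mm high, up to x = 0.56); a blue bin 130 mm high stands near the robot on its right
Not all that is in view belongs to the job. Leave any purple look-alike of the flanged_bush_4 alone.

How it is judged (in metres and radians):
On the way, in this order (a step that is already met when the one before it is completed fails the run):
1. the latch has been pressed and the drawer is fully out (value of joint stock_drawer above 0.088 m), for 0.2 s.
2. every new bush lies in the bay of its own kind while the drawer is out, at rest (value of joint stock_drawer above 0.05 m and x of plain_bush_1 in the frame of drawer_floor between -0.058 and 0.058 m and y of plain_bush_1 in the frame of drawer_floor between -0.08 and 0.08 m and z of plain_bush_1 in the frame of drawer_floor between -0.01 and 0.022 m and (y of each of plain_bush_1, plain_stock in the frame of drawer_floor above 0 m or y of each of plain_bush_1, plain_stock in the frame of drawer_floor below -0 m) and x of plain_bush_2 in the frame of drawer_floor between -0.058 and 0.058 m and y of plain_bush_2 in the frame of drawer_floor between -0.08 and 0.08 m and z of plain_bush_2 in the frame of drawer_floor between -0.01 and 0.022 m and (y of each of plain_bush_2, plain_stock in the frame of drawer_floor above 0 m or y of each of plain_bush_2, plain_stock in the frame of drawer_floor below -0 m) and x of plain_bush_3 in the frame of drawer_floor between -0.058 and 0.058 m and y of plain_bush_3 in the frame of drawer_floor between -0.08 and 0.08 m and z of plain_bush_3 in the frame of drawer_floor between -0.01 and 0.022 m and (y of each of plain_bush_3, plain_stock in the frame of drawer_floor above 0 m or y of each of plain_bush_3, plain_stock in the frame of drawer_floor below -0 m) and x of plain_bush_4 in the frame of drawer_floor between -0.058 and 0.058 m and y of plain_bush_4 in the frame of drawer_floor between -0.08 and 0.08 m and z of plain_bush_4 in the frame of drawer_floor between -0.01 and 0.022 m and (y of each of plain_bush_4, plain_stock in the frame of drawer_floor above 0 m or y of each of plain_bush_4, plain_stock in the frame of drawer_floor below -0 m) and x of flanged_bush_1 in the frame of drawer_floor between -0.058 and 0.058 m and y of flanged_bush_1 in the frame of drawer_floor between -0.08 and 0.08 m and z of flanged_bush_1 in the frame of drawer_floor between -0.01 and 0.022 m and (y of each of flanged_bush_1, flanged_stock in the frame of drawer_floor above 0 m or y of each of flanged_bush_1, flanged_stock in the frame of drawer_floor below -0 m) and x of flanged_bush_2 in the frame of drawer_floor between -0.058 and 0.058 m and y of flanged_bush_2 in the frame of drawer_floor between -0.08 and 0.08 m and z of flanged_bush_2 in the frame of drawer_floor between -0.01 and 0.022 m and (y of each of flanged_bush_2, flanged_stock in the frame of drawer_floor above 0 m or y of each of flanged_bush_2, flanged_stock in the frame of drawer_floor below -0 m) and x of flanged_bush_3 in the frame of drawer_floor between -0.058 and 0.058 m and y of flanged_bush_3 in the frame of drawer_floor between -0.08 and 0.08 m and z of flanged_bush_3 in the frame of drawer_floor between -0.01 and 0.022 m and (y of each of flanged_bush_3, flanged_stock in the frame of drawer_floor above 0 m or y of each of flanged_bush_3, flanged_stock in the frame of drawer_floor below -0 m) and x of flanged_bush_4 in the frame of drawer_floor between -0.058 and 0.058 m and y of flanged_bush_4 in the frame of drawer_floor between -0.08 and 0.08 m and z of flanged_bush_4 in the frame of drawer_floor between -0.01 and 0.022 m and (y of each of flanged_bush_4, flanged_stock in the frame of drawer_floor above 0 m or y of each of flanged_bush_4, flanged_stock in the frame of drawer_floor below -0 m) and linear speed of each of plain_bush_1, plain_bush_2, plain_bush_3, plain_bush_4, flanged_bush_1, flanged_bush_2, flanged_bush_3, flanged_bush_4 below 0.03 m/s), for 0.2 s.
3. the drawer is home (value of joint stock_drawer below 0.003 m), for 0.2 s.
At the end, for the whole second after the job is handed in: the drawer is shut and latched (less than 3 mm out) with the button back up; every new bush lies at rest on the drawer's floor in the same bay as the stock bush of its kind, and the two stock bushes are in opposite bays (value of joint each of stock_drawer, latch_button below 0.003 m and x of plain_bush_1 in the frame of drawer_floor between -0.058 and 0.058 m and y of plain_bush_1 in the frame of drawer_floor between -0.08 and 0.08 m and z of plain_bush_1 in the frame of drawer_floor between -0.01 and 0.022 m and (y of each of plain_bush_1, plain_stock in the frame of drawer_floor above 0 m or y of each of plain_bush_1, plain_stock in the frame of drawer_floor below -0 m) and x of plain_bush_2 in the frame of drawer_floor between -0.058 and 0.058 m and y of plain_bush_2 in the frame of drawer_floor between -0.08 and 0.08 m and z of plain_bush_2 in the frame of drawer_floor between -0.01 and 0.022 m and (y of each of plain_bush_2, plain_stock in the frame of drawer_floor above 0 m or y of each of plain_bush_2, plain_stock in the frame of drawer_floor below -0 m) and x of plain_bush_3 in the frame of drawer_floor between -0.058 and 0.058 m and y of plain_bush_3 in the frame of drawer_floor between -0.08 and 0.08 m and z of plain_bush_3 in the frame of drawer_floor between -0.01 and 0.022 m and (y of each of plain_bush_3, plain_stock in the frame of drawer_floor above 0 m or y of each of plain_bush_3, plain_stock in the frame of drawer_floor below -0 m) and x of plain_bush_4 in the frame of drawer_floor between -0.058 and 0.058 m and y of plain_bush_4 in the frame of drawer_floor between -0.08 and 0.08 m and z of plain_bush_4 in the frame of drawer_floor between -0.01 and 0.022 m and (y of each of plain_bush_4, plain_stock in the frame of drawer_floor above 0 m or y of each of plain_bush_4, plain_stock in the frame of drawer_floor below -0 m) and x of flanged_bush_1 in the frame of drawer_floor between -0.058 and 0.058 m and y of flanged_bush_1 in the frame of drawer_floor between -0.08 and 0.08 m and z of flanged_bush_1 in the frame of drawer_floor between -0.01 and 0.022 m and (y of each of flanged_bush_1, flanged_stock in the frame of drawer_floor above 0 m or y of each of flanged_bush_1, flanged_stock in the frame of drawer_floor below -0 m) and x of flanged_bush_2 in the frame of drawer_floor between -0.058 and 0.058 m and y of flanged_bush_2 in the frame of drawer_floor between -0.08 and 0.08 m and z of flanged_bush_2 in the frame of drawer_floor between -0.01 and 0.022 m and (y of each of flanged_bush_2, flanged_stock in the frame of drawer_floor above 0 m or y of each of flanged_bush_2, flanged_stock in the frame of drawer_floor below -0 m) and x of flanged_bush_3 in the frame of drawer_floor between -0.058 and 0.058 m and y of flanged_bush_3 in the frame of drawer_floor between -0.08 and 0.08 m and z of flanged_bush_3 in the frame of drawer_floor between -0.01 and 0.022 m and (y of each of flanged_bush_3, flanged_stock in the frame of drawer_floor above 0 m or y of each of flanged_bush_3, flanged_stock in the frame of drawer_floor below -0 m) and x of flanged_bush_4 in the frame of drawer_floor between -0.058 and 0.058 m and y of flanged_bush_4 in the frame of drawer_floor between -0.08 and 0.08 m and z of flanged_bush_4 in the frame of drawer_floor between -0.01 and 0.022 m and (y of each of flanged_bush_4, flanged_stock in the frame of drawer_floor above 0 m or y of each of flanged_bush_4, flanged_stock in the frame of drawer_floor below -0 m) and x of plain_stock in the frame of drawer_floor between -0.058 and 0.058 m and y of plain_stock in the frame of drawer_floor between -0.08 and 0.08 m and z of plain_stock in the frame of drawer_floor between -0.01 and 0.022 m and x of flanged_stock in the frame of drawer_floor between -0.058 and 0.058 m and y of flanged_stock in the frame of drawer_floor between -0.08 and 0.08 m and z of flanged_stock in the frame of drawer_floor between -0.01 and 0.022 m and ((y of plain_stock in the frame of drawer_floor above 0 m and y of flanged_stock in the frame of drawer_floor below -0 m) or (y of plain_stock in the frame of drawer_floor below -0 m and y of flanged_stock in the frame of drawer_floor above 0 m)) and linear speed of each of plain_bush_1, plain_bush_2, plain_bush_3, plain_bush_4, flanged_bush_1, flanged_bush_2, flanged_bush_3, flanged_bush_4 below 0.03 m/s); the robot touches nothing.
It fails at once if the pipe coupling is shoved more than 5 cm or tipped over (distance of coupling from where it was at the start of the episode above 0.05 m or angle between coupling's own z axis and vertical above 0.8 rad).
Of plain_bush_1, flanged_bush_1, plain_bush_2, flanged_bush_2, plain_bush_3, flanged_bush_3 only 3 to 5 are there at a start; the rules pass over those that are not, and their reading is None.
Of plain_bush_4, flanged_bush_4 only 1 to 2 are there at a start; the rules pass over those that are not, and their reading is None.
At some moment in a run one of plain_bush_4, flanged_bush_4 may be knocked a few centimetres aside while the robot is not near it.
Once in a run the grip may slacken for a moment while it holds something.
It also fails if it takes over 210 s, if anything falls off the work surface, if the arm or the gripper's body presses on something with over 40 N, if the wrist force passes 120 N, or if a joint passes its speed limit or range.

### The arm

A 6-joint arm with a two-finger parallel gripper is mounted at the origin on the work surface; the furniture and walls round the work are solid. World frame = base frame: x ahead of the robot, y to its left, z up, the work surface at z = 0. Lengths are in mm, angles in rad, forces in N, time in s.
With the tool pointing down it reaches from about 350 to 975 mm from the base axis. Payload 7.1 kg.
Tool frame: the origin (TCP) lies on the centre line of the jaws, within the pads' length; the fingertips stand 17 mm ahead of it and the grasp point (between the pads) lies 2 mm behind it (tip_extent is the distance from the TCP to the fingertips, in mm); z points along the fingers, y is the line along which they close (so a half turn about z gives the same grasp; the last joint's range is limited). The gripper opens to 88 mm and grips with 3 to 60 N. Pads are 20 mm wide; open, the fingers measure 115 mm over their backs; the gripper's body (75 mm by 178 mm) begins 61 mm behind the grasp point.
Start: joints at [-1.205, 0.423, 1.63, -0, 1.089, -0.019], TCP at [234.625, -579.272, 239.675] pointing down, gripper open.
Joint ranges: [-3, 3], [-0.9, 2.11], [0.09, 2.58], [-1.31, 4.45], [0.11, 2.69], [-2.54, 2.54]. Speed limits (rad/s): [2.39, 2.39, 3.01, 3.14, 3.14, 3.14].

### API

Orientations are given as a rotation vector (axis times angle).
In Python, from workcell import get_obs, get_image, camera_model, close_job, look_for, outline_of, pinpoint, tip_extent gives the robot as it stands.
- The arm moves only by the shell command python3 -m jog 'ROWS'. ROWS is text: rows parted by semicolons, each of 7 numbers parted by spaces: the shift along the tool's x, y, z as a fraction of full scale, then the turn, a rotation vector about the tool's x, y, z as a fraction of full scale, then the closure, from -1 (fully open) to 1 (shut). A call has 1 to 8 rows; each row is the pose to reach, as a shift and turn from the pose commanded when the call began, along the tool's axes at that moment; what a row does not reach only later rows make up. Full scale, the value 1, is 0.2 m for a shift and 30 degrees for a turn. A row lasts 1/10 s, in which the tool goes at most 50 mm and 8.59 degrees, less where a joint would pass 70% of its speed; a pose out of reach is approached as far as the arm can. A call with a number of a shift or a turn outside -1 to 1 is refused whole. A call with a gripper value outside its range is refused whole. The fingers move at their own pace and stop on an object; the grip force is fixed at half the most. Time passes only in rows, so rows that repeat a pose let the fingers close. It gives the time, the measured TCP pose, the force, the opening and the grip force at its end, in the units of the state.
- get_obs(): the state, without advancing time (a new reading comes with each control period).
- get_image(name): name is "side" or "top" or "wrist"; returns the picture (420x560x3 uint8, red, green, blue); there is no depth.
- camera_model(name): a dict with "fx", "fy", "cx", "cy" (pixels), "origin" and "orientation" of the camera in the world; the wrist camera has in their place "tool_from_camera" (4x4, takes a point from camera to tool coordinates, whose origin is the TCP and whose axes are the flange's). Camera axes: x right, y down, z forward; pixel columns grow to the right and rows downward; lengths in mm; the calibration is good to about 2 mm. A picture is of the moment at which its call begins: read the wrist's pose just before it. camera_model takes no time and is no camera call.
- close_job(): hands the job in; it is judged then, once.
Trained networks look in the newest picture that a camera, given by its name, has taken for a name from the list of things; names that differ only in an ending like _2 or _b are one class to them, and where a whole thing is asked for, a point or a joint stands for the part that bears it (a point fixed in the world has none). Each returns a list of dicts, best first, with "confidence" (0 to 1); they miss things now and then, are a little off and sometimes report something else, mostly with a low value. They report only what shows in the picture. A call takes as long as a camera call. They do not tell look-alikes from the thing itself.
- look_for(target, camera): "xyz" ([x, y, z] in mm, in the coordinates of the camera as it stood for that picture, good to about 4 mm: the middle of the surface that is visible of it).
- outline_of(target, camera): "mask" (420x560 bool, what is visible of it).
- pinpoint(target, camera): "xyz" ([x, y, z] in mm, in the coordinates of the camera as it stood for that picture, good to about 4 mm: a listed point, or the origin of a listed thing).
The state is a dict: "t": time; "qpos": joint angles; "qvel": joint speeds; "joint_torque": joint torques, N m; "ee_pos": TCP position; "orientation": TCP orientation; "ft_force": force on the tool from outside, world axes, zero at the start; "moment": the same for the moment, N m; "width": finger opening in mm; "grasp_force": force on a finger pad.
Only numpy, scipy, OpenCV 4.12 (cv2) and the standard library are available. Lean on these libraries where they do the work, as an engineer would, in place of code of your own. Each camera call takes 0.05 s, during which the arm holds its last target. There are 200 camera calls.

## Working session

There is one attempt and no reset: what is moved stays moved. The work goes in short steps, Python scripts to look and compute and a shell command to move; the robot and the scene stay as the last step left them, time stands still between calls to the robot, and variables do not carry over. Pictures are saved under pics/ and viewed, at most 14 in all, crops included, and the job is handed in when it is done.

```bash
mkdir -p pics; ls; cat > h.py <<'E'
import numpy as np, cv2
from scipy.spatial.transform import Rotation as R
from workcell import *
def cam(name):
    m=camera_model(name)
    if name=="wrist":
        o=get_obs(); T=np.eye(4); T[:3,:3]=R.from_rotvec(o["orientation"]).as_matrix(); T[:3,3]=o["ee_pos"]
        return m,T@np.array(m["tool_from_camera"])
    T=np.eye(4); q=np.array(m["orientation"]); T[:3,:3]=R.from_rotvec(q).as_matrix() if q.size==3 else q.reshape(3,3); T[:3,3]=m["origin"]; return m,T
def snap(name,fn=None):
    m,T=cam(name); im=get_image(name)
    if fn: cv2.imwrite("pics/"+fn,im[:,:,::-1])
    return im,m,T
def w(T,p): return (T@np.r_[p,1])[:3]
def pix2z(m,T,u,v,z):
    d=T[:3,:3]@np.array([(u-m["cx"])/m["fx"],(v-m["cy"])/m["fy"],1]); o=T[:3,3]; return o+d*(z-o[2])/d[2]
def proj(m,T,p):
    c=np.linalg.inv(T)@np.r_[p,1]; return [m["fx"]*c[0]/c[2]+m["cx"],m["fy"]*c[1]/c[2]+m["cy"]]
E
python3 - <<'E'
from h import *
o=get_obs(); print(o); print(camera_model("top"),camera_model("side"),camera_model("wrist"))
for c in("top","side"):
    im,m,T=snap(c,c+"0.png")
    for n in("stock_case","pocket_tray","coupling","plain_bush_1","flanged_bush_1","button_top"):
        for d in pinpoint(n,c)[:8]: print(c,n,round(d["confidence"],2),w(T,d["xyz"]).round(0))
E
```

```text
pics
{'t': 0.0, 'qpos': array([-1.20498788e+00,  4.23822208e-01,  1.63065289e+00,  2.18978467e-05,
        1.08860797e+00, -1.90197443e-02]), 'qvel': array([ 8.58573034e-04, -1.70461448e-06,  1.93151492e-04,  1.49535275e-04,
       -1.60356676e-04, -1.18601670e-03]), 'joint_torque': array([-2.13492662e-03, -5.44621933e+01, -2.73670954e+01,  6.41915970e-02,
        2.27677077e-02, -1.62180290e-04]), 'ee_pos': array([ 234.45922696, -578.80347179,  238.92789542]), 'orientation': array([-3.08217476e+00, -6.00466546e-01,  3.73725905e-04]), 'ft_force': array([-0.5138206 ,  0.14444392, -0.96569253]), 'moment': array([-0.00475115,  0.01545365, -0.0065454 ]), 'grasp_force': 0.0, 'width': 87.70199302056929}
{'fx': 457.27191361483233, 'fy': 457.27191361483233, 'cx': 275.7079623096729, 'cy': 211.8624590058549, 'origin': array([420.15510451, -56.70242828, 917.33856783]), 'orientation': array([-2.14210421,  2.15930782, -0.14486748])} {'fx': 455.2566626137403, 'fy': 455.2566626137403, 'cx': 284.47429690914413, 'cy': 205.0293623145842, 'origin': array([ 463.66463221, -673.51647996,  635.68980446]), 
[... 566 characters left out ...]
pocket_tray 0.73 [ 551. -156.   -0.]
top coupling 0.51 [ 434. -188.   -1.]
top plain_bush_1 0.47 [ 623. -186.    5.]
top flanged_bush_1 0.68 [ 577. -188.    5.]
top flanged_bush_1 0.54 [ 664. -128.    0.]
top flanged_bush_1 0.53 [398. -81.   1.]
top flanged_bush_1 0.51 [ 507. -133.    1.]
top button_top 0.49 [597.  80.  68.]
side stock_case 0.63 [564.  77.  -4.]
side pocket_tray 0.8 [ 549. -162.    1.]
side coupling 0.58 [ 434. -180.    3.]
side coupling 0.23 [602.  79.  70.]
side plain_bush_1 0.52 [ 624. -187.    1.]
side flanged_bush_1 0.73 [ 579. -189.    5.]
side flanged_bush_1 0.72 [ 512. -141.    3.]
side flanged_bush_1 0.72 [399. -80.   2.]
side flanged_bush_1 0.56 [ 667. -132.    7.]
```

View pics/top0.png

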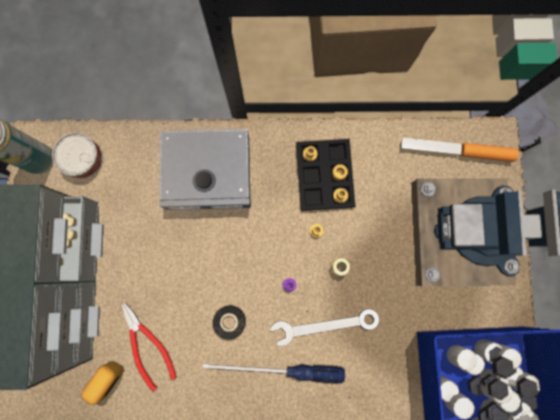

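View pics/side0.png

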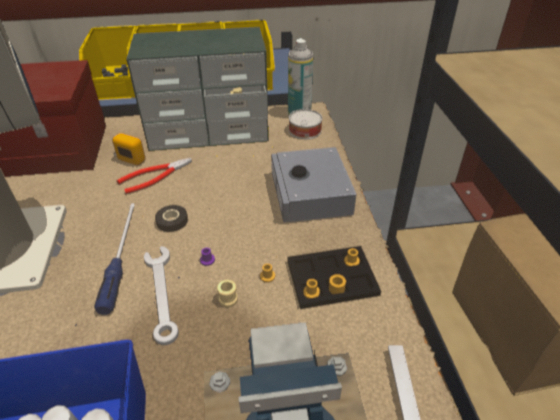

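The top view shows the case, with its button at (204,180). The tray holds flanged bushes at (310,153) and (340,195) and a plain one at (340,172). A loose flanged bush is at (316,230), the purple look-alike at (289,285) and the coupling at (341,267). The side view agrees. I'm going up and over now, squaring the tool with the world axes.

```bash
cat >> h.py <<'E'
def to(x,y,z,yaw=0.0):
    "print total shift/turn fractions (tool axes) to reach the pose, tool down, tool x at yaw deg; measured pose used"
    o=get_obs(); A=R.from_rotvec(o["orientation"]); B=R.from_euler("z",yaw,degrees=True)*R.from_rotvec([np.pi,0,0])
    s=A.inv().apply(np.array([x,y,z])-o["ee_pos"])/200; t=np.degrees((A.inv()*B).as_rotvec())/30
    print("to",(x,y,z,yaw),"shift",s.round(3),"turn",t.round(3))
E
python3 -m jog '0 0 -0.25 0 0 0 -1; 0 0 -0.5 0 0 0 -1; .25 -.22 -.55 0 0 .25 -1; .45 -.4 -.55 0 0 .5 -1; .65 -.58 -.55 0 0 .735 -1; .84 -.74 -.55 0 0 .735 -1; .84 -.74 -.55 0 0 .735 -1'
python3 -c "
from h import *
to(420,-190,330);to(510,80,300)"
```

```text
t: 1.4
ee_pos: [335.6, -376.0, 350.0]
orientation: [-3.141, -0.002, -0.001]
ft_force: [-0.3, -0.5, 1.1]
width: 88.1
grasp_force: 0.0
to (420, -190, 330, 0.0) shift [ 0.423 -0.929  0.1  ] turn [-0.001 -0.001  0.003]
to (510, 80, 300, 0.0) shift [ 0.875 -2.278  0.251] turn [-0.001 -0.001  0.003]
```

```bash
python3 -m jog '.2 -.2 0 0 0 0 -1; .4 -.4 .05 0 0 0 -1; .6 -.6 .1 0 0 0 -1; .8 -.8 .15 0 0 0 -1; 1 -1 .2 0 0 0 -1; 1 -1 .2 0 0 0 -1'; python3 -m jog '.2 -.2 .05 0 0 0 -1;.33 -.4 .1 0 0 0 -1;.33 -.63 .1 0 0 0 -1;.33 -.63 .1 0 0 0 -1;.33 -.63 .1 0 0 0 -1'
cat > look.py <<'E'
from h import *
import sys
im,m,T=snap("wrist",sys.argv[1])
for n in sys.argv[2].split(","):
    for d in pinpoint(n,"wrist")[:6]:
        p=w(T,d["xyz"]); print(n,round(d["confidence"],2),p.round(1),np.round(proj(m,T,p)))
E
python3 look.py w1.png stock_case,pocket_tray,coupling,plain_bush_1,flanged_bush_1,button_top,drawer_front
```

```text
t: 2.0
ee_pos: [536.4, -176.7, 309.2]
orientation: [-3.141, -0.002, -0.0]
ft_force: [-0.5, -1.1, 0.2]
width: 88.1
grasp_force: 0.0
t: 2.5
ee_pos: [600.8, -51.9, 289.5]
orientation: [3.141, 0.004, -0.001]
ft_force: [-0.0, -0.4, 0.3]
width: 87.8
grasp_force: 0.0
stock_case 0.81 [566.   77.2  -0.7] [180. 201.]
pocket_tray 0.73 [ 553.1 -160.3    2.2] [367. 212.]
pocket_tray 0.36 [ 621.4 -192.3    4.6] [397. 158.]
coupling 0.54 [ 434.3 -186.4    4.1] [381. 297.]
plain_bush_1 0.55 [ 625.8 -191.5    5.1] [397. 155.]
flanged_bush_1 0.93 [ 502.5 -141.4    2. ] [350. 249.]
flanged_bush_1 0.85 [ 666.4 -129.5    3.4] [347. 120.]
flanged_bush_1 0.72 [ 621.8 -191.7    4. ] [397. 158.]
flanged_bush_1 0.66 [ 580.  -188.7   -1.5] [390. 191.]
flanged_bush_1 0.48 [399.7 -80.7  -1.9] [302. 317.]
button_top 0.63 [596.2  80.6  69.8] [156. 189.]
drawer_front 0.76 [551.2  78.8  38. ] [170. 221.]
```

View pics/w1.png

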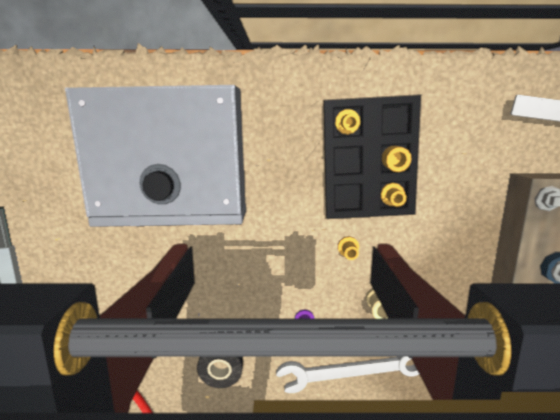

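The wrist view shows the button at (157,184) and the roof's back edge from (68,87) to (235,85). The tray corners are (323,98), (420,95), (414,214) and (327,219), and the bores are at (348,121), (397,158), (396,196) and (348,246). Next I'll turn these into positions.

```bash
python3 - <<'E'
from h import *
m,T=cam("wrist")
P=lambda n,u,v,z: print(n,pix2z(m,T,u,v,z).round(1))
P("button",157,184,72)
for c in((68,87),(235,85),(241,214),(88,217)):P("roof",*c,60)
for c in((323,98),(420,95),(414,214),(327,219)):P("tray",*c,14)
P("f1",348,121,30);P("p",397,158,26);P("f2",396,196,30);P("loose",348,246,26)
im=cv2.imread("pics/w1.png"); cv2.imwrite("pics/w1c.png",cv2.resize(im[80:270,310:430],None,fx=4,fy=3.15,interpolation=cv2.INTER_CUBIC))
to(596,80,120)
E
```

```text
button [602.4  75.8  72. ]
roof [699.3 160.2  60. ]
roof [700.9  -7.8  60. ]
roof [566.4  -9.4  60. ]
roof [563.2 159.9  60. ]
tray [ 690.2 -101.5   14. ]
tray [ 693.3 -211.4   14. ]
tray [ 553.1 -218.1   14. ]
tray [ 546.8 -110.6   14. ]
f1 [ 665.1 -128.2   30. ]
p [ 623.6 -187.4   26. ]
f2 [ 579.6 -188.6   30. ]
loose [ 515.6 -136.    26. ]
to (596, 80, 120, 0.0) shift [-0.025 -0.67   0.849] turn [ 0.    -0.001 -0.003]
```

```bash
python3 -m jog '0 -.2 .1 0 0 0 1;0 -.4 .2 0 0 0 1;0 -.58 .35 0 0 0 1;0 -.645 .55 0 0 0 1;0 -.645 .75 0 0 0 1;0 -.645 .9 0 0 0 1;0 -.645 .9 0 0 0 1;0 -.645 .9 0 0 0 1'; python3 -m jog '0 0 .05 0 0 0 1;0 0 .1 0 0 0 1;0 0 .1 0 0 0 1'
```

```text
t: 3.7
ee_pos: [601.0, 75.6, 110.0]
orientation: [3.142, -0.001, -0.001]
ft_force: [-0.5, 0.4, 0.1]
width: 27.1
grasp_force: 0.0
t: 4.0
ee_pos: [600.8, 75.8, 89.5]
orientation: [-3.142, 0.0, -0.0]
ft_force: [0.4, -0.4, 0.8]
width: 3.5
grasp_force: 0.0
```

```bash
python3 -m jog '0 0 .025 0 0 0 1;0 0 .04 0 0 0 1;0 0 .045 0 0 0 1;0 0 .047 0 0 0 1;0 0 .047 0 0 0 1'; python3 -m jog '0 0 -.2 0 0 0 1;0 0 -.45 0 0 0 1;0 0 -.7 0 0 0 1;0 .15 -.85 0 0 0 -1;0 .3 -.9 0 0 0 -1;0 .4 -.9 0 0 0 -1;0 .4 -.9 0 0 0 -1;0 .4 -.9 0 0 0 -1'; python3 -m jog '-.2 .05 0 0 0 0 -1;-.25 .1 0 0 0 0 -1;-.25 .1 0 0 0 0 -1;-.25 .1 0 0 0 0 -1'
python3 look.py w2.png drawer_front,drawer_floor,plain_bush_1,flanged_bush_1,coupling
```

```text
t: 4.5
ee_pos: [601.4, 76.0, 80.6]
orientation: [-3.142, 0.0, -0.002]
ft_force: [1.4, -0.5, 4.3]
width: 0.2
grasp_force: 2.0
t: 5.3
ee_pos: [600.2, -4.0, 259.6]
orientation: [-3.141, 0.002, 0.002]
ft_force: [-0.0, -0.8, -0.6]
width: 37.3
grasp_force: 0.0
t: 5.7
ee_pos: [551.6, -23.5, 260.4]
orientation: [-3.141, -0.0, -0.001]
ft_force: [0.8, -0.9, -0.8]
width: 69.4
grasp_force: 0.0
drawer_front 0.98 [457.7  80.2  37. ] [190. 266.]
drawer_floor 0.68 [525.7  77.5  11.1] [194. 202.]
plain_bush_1 0.92 [ 626.8 -188.8    6.6] [433. 111.]
flanged_bush_1 0.93 [403.2 -82.9  -3. ] [328. 293.]
flanged_bush_1 0.61 [ 579.3 -190.2    1.5] [428. 155.]
flanged_bush_1 0.61 [ 503.1 -141.4   -1.5] [380. 218.]
flanged_bush_1 0.56 [ 665.4 -129.3    3.2] [380.  74.]
coupling 0.8 [ 432.9 -185.4    3.9] [412. 274.]
```

View pics/w2.png

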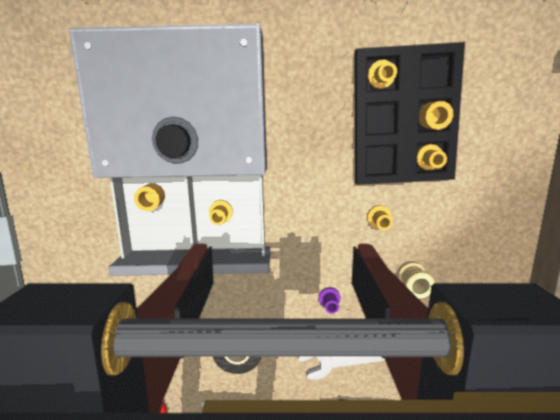

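The drawer is out. The plain stock bush, at (149,198), is in the left bay and the flanged one, at (219,212), is in the right. The divider is near column 192, and the bushes outside the drawer have not moved.

```bash
python3 - <<'E'
from h import *
m,T=cam("wrist")
P=lambda n,u,v,z: print(n,pix2z(m,T,u,v,z).round(1))
P("pst",149,196,34);P("fst",219,213,38)
for c in((191,180),(195,248)):P("div",*c,36)
P("rwall",263,179,36);P("rwall",263,248,36);P("lwall",113,180,36);P("lwall",125,250,36);P("fronttop",110,264,58);P("fronttop",271,262,58);P("roofedge",175,177,60);P("roofedge",96,176,60);P("roofedge",264,174,60)
P("f1",381,71,30);P("p",437,114,26);P("f2",432,157,30);P("loose",379,217,26)
P("f1 flange",380,74,6)
to(622.5,-188,60)
E
```

```text
pst [538.  118.9  34. ]
fst [520.1  43.6  38. ]
div [555.9  72.   36. ]
div [479.   72.7  36. ]
rwall [556.9  -4.3  36. ]
rwall [479.1  -3.2  36. ]
lwall [555.8 154.6  36. ]
lwall [476.6 151.1  36. ]
fronttop [469.4 158.5  58. ]
fronttop [471.8 -12.7  58. ]
roofedge [563.2  81.3  60. ]
roofedge [564.2 159.3  60. ]
roofedge [566.2  -6.7  60. ]
f1 [ 664.5 -122.8   30. ]
p [ 623.3 -184.9   26. ]
f2 [ 579.4 -183.    30. ]
loose [ 512.2 -132.9   26. ]
f1 flange [ 664.2 -128.2    6. ]
to (622.5, -188, 60, 0.0) shift [0.356 0.821 1.001] turn [-0.    -0.     0.001]
```

```bash
python3 -m jog '.09 .2 .1 0 0 0 -.1;.18 .4 .2 0 0 0 -.1;.27 .6 .3 0 0 0 -.1;.36 .8 .4 0 0 0 -.1;.36 .825 .6 0 0 0 -.1;.36 .825 .75 0 0 0 -.1;.36 .825 .75 0 0 0 -.1;.36 .825 .75 0 0 0 -.1'
python3 look.py w3.png plain_bush_1,flanged_bush_1
```

```text
t: 6.8
ee_pos: [622.9, -188.9, 110.2]
orientation: [-3.141, -0.0, 0.001]
ft_force: [1.3, 0.1, -0.0]
width: 48.3
grasp_force: 0.0
plain_bush_1 0.85 [ 623.3 -191.9    3.3] [285. 214.]
flanged_bush_1 0.85 [ 5.031e+02 -1.411e+02 -5.000e-01] [224. 350.]
flanged_bush_1 0.83 [ 663.  -131.4    3.2] [200. 160.]
flanged_bush_1 0.68 [ 580.2 -192.3    2.7] [285. 267.]
```

View pics/w3.png

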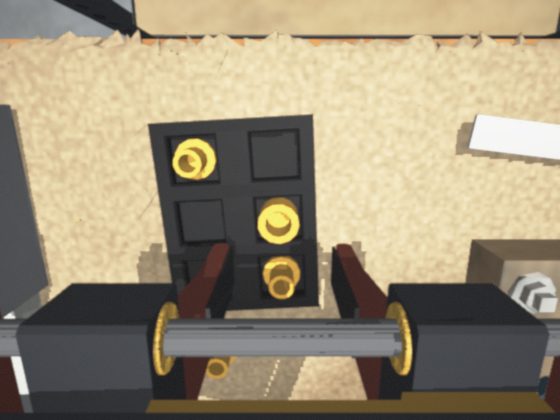

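The plain bush is centred between the fingers at (278,220), so I'm descending, gripping and lifting.

```bash
python3 -m jog '0 0 .2 0 0 0 -.1;0 0 .34 0 0 0 -.1;0 0 .385 0 0 0 -.1;0 0 .385 0 0 0 1;0 0 .385 0 0 0 1;0 0 .385 0 0 0 1;0 0 .385 0 0 0 1;0 0 .385 0 0 0 1'; python3 -m jog '0 0 -.1 0 0 0 1;0 0 -.3 0 0 0 1;0 0 -.45 0 0 0 1;0 0 -.45 0 0 0 1'
```

```text
t: 7.75
ee_pos: [624.1, -188.5, 35.3]
orientation: [-3.141, 0.0, -0.004]
ft_force: [0.5, 5.3, 6.2]
width: 27.2
grasp_force: 30.0
t: 8.15
ee_pos: [626.1, -190.3, 129.0]
orientation: [3.138, -0.0, 0.014]
ft_force: [-0.6, 0.1, -0.5]
width: 26.9
grasp_force: 30.0
```

```bash
python3 -m jog '-.1 -.2 -.05 0 0 0 1;-.25 -.4 -.05 0 0 0 1;-.4 -.55 -.05 0 0 0 1;-.55 -.7 -.05 0 0 0 1;-.65 -.85 -.05 0 0 0 1;-.65 -1 -.05 0 0 0 1;-.65 -1 -.05 0 0 0 1'; python3 -m jog '0 -.2 0 0 0 0 1;0 -.4 0 0 0 0 1;0 -.52 0 0 0 0 1;0 -.52 0 0 0 0 1;0 -.52 0 0 0 0 1'; python3 -c "
from h import *
to(495,113,46)"
```

```text
t: 8.85
ee_pos: [492.0, 13.2, 133.3]
orientation: [-3.141, -0.005, 0.0]
ft_force: [0.1, 0.8, -0.5]
width: 27.0
grasp_force: 30.0
t: 9.35
ee_pos: [492.9, 114.5, 133.0]
orientation: [3.141, 0.002, -0.0]
ft_force: [-0.3, 0.3, -0.9]
width: 27.0
grasp_force: 30.0
to (495, 113, 46, 0.0) shift [0.01  0.007 0.435] turn [0.001 0.    0.002]
```

```bash
python3 -m jog '.01 0.005 .2 0 0 0 1;.01 0.005 .38 0 0 0 1;.01 0.005 .435 0 0 0 1;.01 0.005 .435 0 0 0 1;.01 0.005 .435 0 0 0 .15;.01 0.005 .435 0 0 0 .15;.01 0.005 .435 0 0 0 .15;.01 .005 .435 0 0 0 .15'; python3 -m jog '0 0 -.15 0 0 0 .15;0 0 -.4 0 0 0 .15;0 0 -.5 0 0 0 .1;0 0.15 -.5 0 0 0 .1; 0 .35 -.5 0 0 0 .1; 0 .5 -.5 0 0 0 .1; 0 .5 -.5 0 0 0 .1'; python3 -c "
from h import *
to(579.5,-189.5,110);to(665,-129.5,110);to(512,-138,110)"
```

```text
t: 10.15
ee_pos: [495.4, 114.1, 47.2]
orientation: [-3.141, -0.0, -0.003]
ft_force: [0.1, -0.5, 0.4]
width: 37.3
grasp_force: 0.0
t: 10.85
ee_pos: [494.8, 11.6, 146.9]
orientation: [3.141, -0.005, 0.001]
ft_force: [-1.0, 0.7, 0.4]
width: 39.7
grasp_force: 0.0
to (579.5, -189.5, 110, 0.0) shift [0.426 1.004 0.185] turn [ 0.001 -0.002 -0.006]
to (665, -129.5, 110, 0.0) shift [0.853 0.703 0.185] turn [ 0.001 -0.002 -0.006]
to (512, -138, 110, 0.0) shift [0.088 0.748 0.185] turn [ 0.001 -0.002 -0.006]
```

```bash
python3 -m jog '.1 .2 .05 0 0 0 .1;.15 .4 .1 0 0 0 .1;.2 .6 .15 0 0 0 .1;.25 .75 .15 0 0 0 .1;.25 .75 .15 0 0 0 .1;.25 .75 .15 0 0 0 .1'; python3 look.py w4.png flanged_bush_1,plain_stock,coupling; python3 -c "
from h import *
to(509,-139,110)"
```

```text
t: 11.45
ee_pos: [544.8, -135.7, 116.2]
orientation: [-3.141, 0.002, 0.0]
ft_force: [0.1, 0.4, -0.3]
width: 39.3
grasp_force: 0.0
flanged_bush_1 0.95 [ 3.982e+02 -8.140e+01  2.000e-01] [219. 373.]
flanged_bush_1 0.9 [ 666.5 -128.8    2.2] [271.  37.]
flanged_bush_1 0.6 [ 5.798e+02 -1.939e+02  4.000e-01] [360. 165.]
flanged_bush_1 0.55 [ 505.  -137.5   -1. ] [283. 259.]
flanged_bush_1 0.24 [516.4  48.1   8.5] [ 41. 250.]
to (509, -139, 110, 0.0) shift [-0.178  0.022  0.032] turn [-0.     0.     0.003]
```

View pics/w4.png

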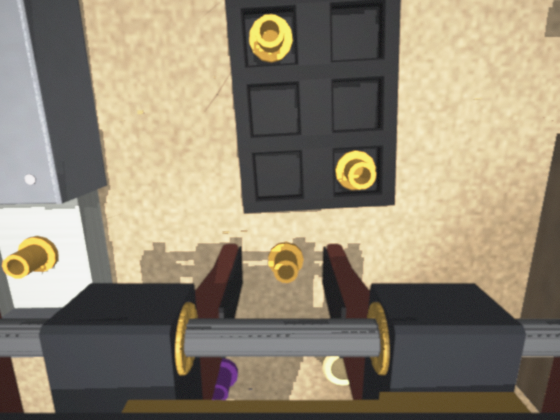

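The loose bush is between the fingers, with its flange at (286,258) and bore at (286,270). The two in the tray haven't moved, at (270,38) and (357,172).

```bash
python3 - <<'E'
from h import *
m,T=cam("wrist")
P=lambda n,u,v,z: print(n,pix2z(m,T,u,v,z).round(1))
P("loose top",286,271,26);P("loose flange",286,259,4);P("f2 top",358,174,30);P("f2 fl",356,169,8);P("f1 top",271,38,30);P("f1 fl",270,37,8);P("fst top",17,264,38);P("fst fl",36,255,15)
P("roof corner",100,186,60)
E
```

```text
loose top [ 506.4 -138.3   26. ]
loose flange [ 506.4 -138.6    4. ]
f2 top [ 578.1 -185.6   30. ]
f2 fl [ 578.1 -188.7    8. ]
f1 top [ 660.3 -128.6   30. ]
f1 fl [ 665.1 -127.3    8. ]
fst top [516.9  46.2  38. ]
fst fl [514.   49.1  15. ]
roof corner [575.8 -29.6  60. ]
```

```bash
python3 -m jog '-.19 .012 .05 0 0 0 .1;-.19 .012 .25 0 0 0 .1;-.19 .012 .4 0 0 0 .1;-.19 .012 .43 0 0 0 .1;-.19 .012 .43 0 0 0 1;-.19 .012 .43 0 0 0 1;-.19 .012 .43 0 0 0 1;-.19 .012 .43 0 0 0 1'; python3 -m jog '0 0 -.1 0 0 0 1;0 0 -.3 0 0 0 1;0 0 -.5 0 0 0 1;0 0 -.5 0 0 0 1'; python3 -c "
from h import *
to(485,42,46);to(550,35,46)"
```

```text
t: 12.45
ee_pos: [507.9, -138.6, 31.6]
orientation: [3.141, -0.0, 0.004]
ft_force: [0.3, 1.6, 5.0]
width: 17.4
grasp_force: 30.0
t: 12.85
ee_pos: [510.1, -139.5, 135.6]
orientation: [3.139, -0.0, 0.015]
ft_force: [0.1, 0.4, -0.7]
width: 17.1
grasp_force: 30.0
to (485, 42, 46, 0.0) shift [-0.13  -0.908  0.444] turn [ 0.005 -0.018 -0.   ]
to (550, 35, 46, 0.0) shift [ 0.195 -0.874  0.447] turn [ 0.005 -0.018 -0.   ]
```

```bash
python3 -m jog '.05 -.2 0 0 0 0 1;.1 -.4 0 0 0 0 1;.15 -.6 0 0 0 0 1;.19 -.8 0 0 0 0 1;.19 -.87 0 0 0 0 1;.19 -.87 0 0 0 0 1'; python3 -c "
from h import *
to(548,35,46)"
```

```text
t: 13.45
ee_pos: [544.4, 37.0, 129.9]
orientation: [3.142, 0.005, -0.001]
ft_force: [-0.6, -1.0, 0.5]
width: 17.1
grasp_force: 30.0
to (548, 35, 46, 0.0) shift [0.018 0.01  0.42 ] turn [0.    0.001 0.006]
```

```bash
python3 -m jog '.018 .01 .2 0 0 0 1;.018 .01 .36 0 0 0 1;.018 .01 .42 0 0 0 1;.018 .01 .42 0 0 0 1;.018 .01 .42 0 0 0 .38;.018 .01 .42 0 0 0 .38;.018 .01 .42 0 0 0 .38;.018 .01 .42 0 0 0 .38'; python3 -m jog '0 0 -.15 0 0 0 .38;0 0 -.4 0 0 0 .38;0 0 -.5 0 0 0 .1;0 0.2 -.5 0 0 0 .1; 0.1 .4 -.5 0 0 0 .1; .15 .6 -.5 0 0 0 .1; .15 .8 -.5 0 0 0 .1;.15 .8 -.5 0 0 0 .1'; python3 -c "
from h import *
to(578.5,-188.5,110);to(578.5,-188.5,35)"
```

```text
t: 14.25
ee_pos: [548.9, 33.5, 47.1]
orientation: [-3.142, 0.0, -0.002]
ft_force: [-0.7, 0.2, -0.6]
width: 27.4
grasp_force: 0.0
t: 15.05
ee_pos: [578.9, -130.4, 146.8]
orientation: [3.14, -0.006, 0.003]
ft_force: [-0.7, 0.5, -0.6]
width: 40.0
grasp_force: 0.0
to (578.5, -188.5, 110, 0.0) shift [-0.001  0.29   0.185] turn [ 0.002 -0.003 -0.007]
to (578.5, -188.5, 35, 0.0) shift [-0.002  0.29   0.56 ] turn [ 0.002 -0.003 -0.007]
```

```bash
python3 -m jog '0 .15 .1 0 0 0 .1;0 .29 .2 0 0 0 .1;0 .29 .4 0 0 0 .1;0 .29 .52 0 0 0 .1;0 .29 .555 0 0 0 .1;0 .29 .555 0 0 0 .1;0 .29 .555 0 0 0 .1'; python3 -m jog '0 0 0 0 0 0 1;0 0 0 0 0 0 1;0 0 0 0 0 0 1;0 0 0 0 0 0 1;0 0 -.15 0 0 0 1;0 0 -.35 0 0 0 1;0 0 -.5 0 0 0 1;0 0 -.5 0 0 0 1';  python3 -c "
from h import *
to(485,42,46)"
```

```text
t: 15.75
ee_pos: [579.3, -184.1, 36.5]
orientation: [3.141, 0.001, 0.002]
ft_force: [0.8, -0.8, 0.0]
width: 39.5
grasp_force: 0.0
t: 16.55
ee_pos: [581.2, -185.4, 140.0]
orientation: [3.139, -0.0, 0.012]
ft_force: [0.2, 0.8, -0.9]
width: 16.9
grasp_force: 29.6
to (485, 42, 46, 0.0) shift [-0.485 -1.138  0.463] turn [ 0.005 -0.015 -0.   ]
```

```bash
python3 -m jog '-.1 -.2 0 0 0 0 1;-.2 -.4 0 0 0 0 1;-.3 -.6 0 0 0 0 1;-.4 -.8 0 0 0 0 1;-.47 -.95 0 0 0 0 1;-.47 -1 0 0 0 0 1;-.47 -1 0 0 0 0 1'; python3 -m jog '0 -.13 0 0 0 0 1;0 -.13 0 0 0 0 1;0 -.13 0 0 0 0 1'; python3 -c "
from h import *
to(486,41,46)"
```

```text
t: 17.25
ee_pos: [484.5, 16.4, 135.0]
orientation: [3.142, 0.004, 0.0]
ft_force: [0.1, 0.4, -0.9]
width: 16.8
grasp_force: 29.6
t: 17.55
ee_pos: [485.1, 40.7, 135.1]
orientation: [3.141, 0.0, 0.0]
ft_force: [0.4, 0.1, -1.6]
width: 16.9
grasp_force: 29.6
to (486, 41, 46, 0.0) shift [ 0.004 -0.002  0.445] turn [ 0.001 -0.     0.   ]
```

```bash
python3 -m jog '.004 0 .2 0 0 0 1;.004 0 .36 0 0 0 1;.004 0 .44 0 0 0 1;.004 0 .44 0 0 0 1;.004 0 .44 0 0 0 .38;.004 0 .44 0 0 0 .38;.004 0 .44 0 0 0 .38;.004 0 .44 0 0 0 .38'; python3 -m jog '0 0 -.15 0 0 0 .38;0 0 -.4 0 0 0 .38;0 0.1 -.55 0 0 0 .1;0.2 0.3 -.55 0 0 0 .1; 0.4 .5 -.55 0 0 0 .1; .6 .7 -.55 0 0 0 .1; .8 .8 -.55 0 0 0 .1;.9 .8 -.55 0 0 0 .1'; python3 look.py w5.png flanged_bush_1,plain_bush_1; python3 -c "
from h import *
to(663.5,-128.5,110);to(663.5,-128.5,35)"
```

```text
t: 18.35
ee_pos: [485.5, 41.5, 47.8]
orientation: [-3.142, 0.0, -0.001]
ft_force: [0.1, 0.4, 0.1]
width: 27.5
grasp_force: 0.0
t: 19.15
ee_pos: [667.3, -121.5, 158.0]
orientation: [3.141, -0.004, 0.003]
ft_force: [0.1, -0.1, -0.4]
width: 39.4
grasp_force: 0.0
flanged_bush_1 0.79 [ 666.7 -128.4    2.9] [289. 200.]
plain_bush_1 0.57 [494.3 110.5  11.1] [ 45. 374.]
to (663.5, -128.5, 110, 0.0) shift [-0.014  0.047  0.236] turn [ 0.    -0.001 -0.001]
to (663.5, -128.5, 35, 0.0) shift [-0.014  0.047  0.611] turn [ 0.    -0.001 -0.001]
```

View pics/w5.png

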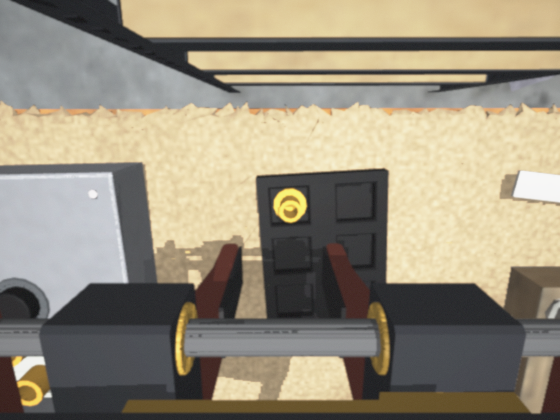

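Only the flanged bush at (290,205) is left in the tray, so I'm picking it now.

```bash
python3 -m jog '-.01 .03 .2 0 0 0 .1;-.01 .035 .4 0 0 0 .1;-.01 .035 .54 0 0 0 .1;-.01 .035 .605 0 0 0 .1;-.01 .035 .605 0 0 0 .1;-.01 .035 .605 0 0 0 1;-.01 .035 .605 0 0 0 1;-.01 .035 .605 0 0 0 1'; python3 -m jog '0 0 0 0 0 0 1;0 0 0 0 0 0 1;0 0 -.15 0 0 0 1;0 0 -.35 0 0 0 1;0 0 -.55 0 0 0 1;0 0 -.55 0 0 0 1'
```

```text
t: 20.1
ee_pos: [664.3, -125.6, 38.1]
orientation: [3.141, 0.0, 0.004]
ft_force: [-0.1, -0.9, 0.7]
width: 19.2
grasp_force: 0.3
t: 20.7
ee_pos: [666.9, -126.2, 152.9]
orientation: [3.139, -0.0, 0.016]
ft_force: [0.5, 0.1, -0.7]
width: 16.8
grasp_force: 30.0
```

```bash
python3 -m jog '-.1 -.15 0 0 0 -.2 1;-.25 -.3 0 0 0 -.4 1;-.4 -.4 0 0 0 -.6 1;-.55 -.5 0 0 0 -.8 1;-.7 -.6 0 0 0 -1 1;-.83 -.68 0 0 0 -1 1;-.83 -.68 0 0 0 -1 1'; python3 -m jog '0 0 0 0 0 -.25 1;0 0 0 0 0 -.5 1;0 0 0 0 0 -.75 1;0 0 0 0 0 -1 1;0 0 0 0 0 -1 1';python3 -m jog '0 0 0 0 0 -.25 1;0 0 0 0 0 -.5 1;0 0 0 0 0 -.75 1;0 0 0 0 0 -1 1;0 0 0 0 0 -1 1;0 0 0 0 0 -1 1'; python3 look.py w6.png flanged_bush_1,plain_bush_1; python3 -c "
from h import *
to(500,11,48,90)"
```

```text
t: 21.4
ee_pos: [493.0, 12.0, 145.6]
orientation: [-3.033, -0.815, 0.006]
ft_force: [-0.6, -0.6, 0.2]
width: 16.3
grasp_force: 30.0
t: 21.9
ee_pos: [497.9, 10.2, 146.2]
orientation: [2.72, 1.572, 0.001]
ft_force: [0.1, 0.5, -0.2]
width: 17.1
grasp_force: 30.0
t: 22.5
ee_pos: [497.5, 10.4, 146.2]
orientation: [2.228, 2.215, 0.0]
ft_force: [-0.2, 0.5, -0.5]
width: 16.9
grasp_force: 30.0
flanged_bush_1 0.92 [495.4   8.5 113.1] [279. 254.]
flanged_bush_1 0.86 [485.1  35.8   9.2] [267. 173.]
flanged_bush_1 0.66 [545.6  30.   12.7] [342. 181.]
plain_bush_1 0.84 [492.5 109.5  13.8] [275.  75.]
to (500, 11, 48, 90) shift [0.003 0.013 0.491] turn [ 0.    -0.    -0.006]
```

View pics/w6.png

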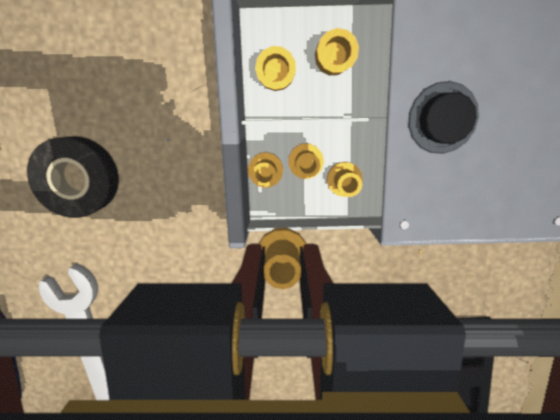

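The bays look right: plain bushes at (275,68) and (337,50), flanged at (266,170), (306,160) and (346,181). The held bush is at (282,255), and the right bay wall is near row 220.

```bash
python3 - <<'E'
from h import *
m,T=cam("wrist")
P=lambda n,u,v,z: print(n,pix2z(m,T,u,v,z).round(1))
P("A fl",266,168,17);P("A top",266,171,38);P("S top",306,161,38);P("S fl",305,158,17);P("B",347,183,38);P("B fl",344,179,17);P("rwall",300,218,36);P("rwall b",300,229,36);P("div",300,119,36);P("front in",241,60,58);P("roof",387,150,60)
E
```

```text
A fl [484.8  41.2  17. ]
A top [485.7  42.1  38. ]
S top [514.5  49.2  38. ]
S fl [515.1  48.8  17. ]
B [544.6  33.1  38. ]
B fl [546.   32.3  17. ]
rwall [510.7   6.   36. ]
rwall b [510.8  -2.7  36. ]
div [510.   78.3  36. ]
front in [472.3 113.8  58. ]
roof [565.5  58.9  60. ]
```

```bash
python3 -m jog '.018 .027 .15 0 0 0 1;.018 .027 .32 0 0 0 1;.018 .027 .42 0 0 0 1;.018 .027 .48 0 0 0 1;.018 .027 .48 0 0 0 1;.018 .027 .48 0 0 0 .38;.018 .027 .48 0 0 0 .38;.018 .027 .48 0 0 0 .38'; python3 -m jog '0 0 0 0 0 0 .38;0 0 -.1 0 0 0 .38;0 0 -.25 0 0 0 .38;0 0 -.5 0 0 0 .38;-.1 0 -.5 0 0 .25 1;-.2 0 -.5 0 0 .5 1;-.3 0 -.5 0 0 .75 1;-.3 0 -.5 0 0 1 1'; python3 look.py w7.png flanged_bush_1,plain_bush_1,drawer_front
```

```text
t: 23.45
ee_pos: [503.4, 14.2, 51.4]
orientation: [2.221, 2.22, 0.002]
ft_force: [0.6, -0.0, -0.6]
width: 27.2
grasp_force: 0.0
t: 24.25
ee_pos: [502.8, -47.5, 151.0]
orientation: [2.725, 1.56, 0.002]
ft_force: [0.5, 0.1, -0.1]
width: 0.9
grasp_force: 0.0
flanged_bush_1 0.95 [485.5  38.7  10.1] [207. 122.]
flanged_bush_1 0.74 [546.   28.5   9.6] [280.  92.]
flanged_bush_1 0.62 [503.9  12.9  10.4] [244. 138.]
flanged_bush_1 0.56 [402.4 -80.7   2.2] [205. 285.]
plain_bush_1 0.81 [493.7 109.   15. ] [161.  29.]
drawer_front 0.86 [460.   81.   39.3] [133.  87.]
```

View pics/w7.png

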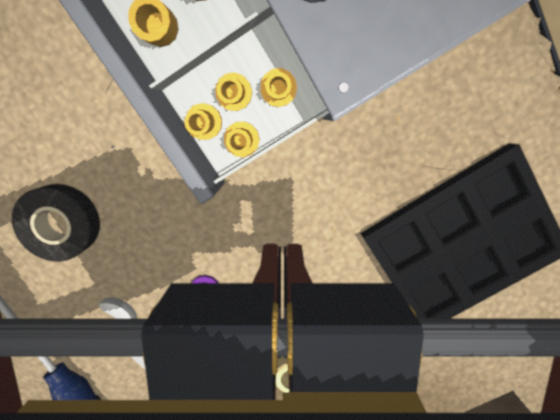

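All four flanged bushes stand in the right bay, at (202,121), (233,90), (277,87) and (240,138). The left bay still has its bushes and the tray is empty. Next I'll square the tool and go in front of the drawer to push it shut.

```bash
python3 -m jog '0 0 0 0 0 .25 1;0 0 0 0 0 .5 1;0 0 0 0 0 .75 1;0 0 0 0 0 1 1;0 0 0 0 0 1 1';python3 -m jog '0 0 0 0 0 .25 1;0 0 0 0 0 .5 1;0 0 0 0 0 .75 1;0 0 0 0 0 1 1;0 0 0 0 0 1 1;0 0 0 0 0 1 1'; python3 -c "
from h import *
to(425,76,150);to(425,76,42)"
```

```text
t: 24.95
ee_pos: [502.6, -45.4, 150.3]
orientation: [-3.034, -0.816, 0.0]
ft_force: [0.5, -0.0, -0.4]
width: 0.7
grasp_force: 0.0
t: 25.55
ee_pos: [502.6, -45.6, 150.3]
orientation: [3.142, 0.011, 0.0]
ft_force: [0.4, -1.2, 0.1]
width: 0.5
grasp_force: 0.0
to (425, 76, 150, 0.0) shift [-0.384 -0.611  0.002] turn [ 0.    -0.     0.013]
to (425, 76, 42, 0.0) shift [-0.384 -0.611  0.542] turn [ 0.    -0.     0.013]
```

```bash
python3 -m jog '-.15 -.15 0 0 0 0.013 1;-.3 -.3 0 0 0 0.013 1;-.385 -.48 0 0 0 0.013 1;-.385 -.61 .1 0 0 0.013 1;-.385 -.61 .3 0 0 0.013 1;-.385 -.61 .48 0 0 0.013 1;-.385 -.61 .54 0 0 0.013 1;-.385 -.61 .54 0 0 .013 1'; python3 -m jog '.05 0 0 0 0 0 1;.08 0 0 0 0 0 1;.1 0 0 0 0 0 1;.12 0 0 0 0 0 1;.14 0 0 0 0 0 1;.16 0 0 0 0 0 1;.18 0 0 0 0 0 1;.2 0 0 0 0 0 1'; python3 -m jog '.03 0 0 0 0 0 1;.06 0 0 0 0 0 1;.09 0 0 0 0 0 1;.12 0 0 0 0 0 1;.15 0 0 0 0 0 1;.18 0 0 0 0 0 1;.21 0 0 0 0 0 1;.24 0 0 0 0 0 1'
```

```text
t: 26.35
ee_pos: [424.5, 76.0, 41.1]
orientation: [3.141, -0.007, -0.006]
ft_force: [0.5, -0.6, -0.2]
width: 0.5
grasp_force: 0.0
t: 27.15
ee_pos: [465.7, 75.9, 42.3]
orientation: [-3.142, 0.011, 0.001]
ft_force: [-3.3, 1.9, 1.8]
width: 0.9
grasp_force: 1.6
t: 27.95
ee_pos: [513.8, 75.6, 42.1]
orientation: [-3.142, 0.011, 0.001]
ft_force: [-4.8, 2.7, 0.2]
width: 0.5
grasp_force: 2.1
```

```bash
python3 -m jog '.03 0 0 0 0 0 1;.05 0 0 0 0 0 1;.07 0 0 0 0 0 1;.09 0 0 0 0 0 1;.11 0 0 0 0 0 1;.125 0 0 0 0 0 1;.135 0 0 0 0 0 1;.135 0 0 0 0 0 1'
```

```text
t: 28.75
ee_pos: [540.7, 75.5, 42.1]
orientation: [3.142, -0.011, -0.001]
ft_force: [-2.1, 1.3, -1.2]
width: 0.5
grasp_force: 1.3
```

```bash
python3 -m jog '.01 0 0 0 0 0 1;.015 0 0 0 0 0 1;.015 0 0 0 0 0 1'; python3 -m jog '.008 0 0 0 0 0 1;.015 0 0 0 0 0 1;.015 0 0 0 0 0 1'
```

```text
t: 29.05
ee_pos: [541.3, 75.4, 42.0]
orientation: [3.141, -0.011, -0.008]
ft_force: [-10.1, 3.4, 7.1]
width: 0.7
grasp_force: 5.4
t: 29.35
ee_pos: [541.5, 75.3, 41.9]
orientation: [3.141, -0.011, -0.017]
ft_force: [-19.7, 4.8, 15.5]
width: 0.3
grasp_force: 9.7
```

The drawer has hit a hard stop, so it should be latched. I'm backing off, rising, and checking.

```bash
python3 -m jog '-.05 0 0 0 0 0 1;-.15 0 0 0 0 0 1;-.35 0 0 0 0 0 1;-.35 0 -.2 0 0 0 1;-.35 0 -.45 0 0 0 1;-.35 0 -.7 0 0 0 1;-.35 0 -.95 0 0 0 1;-.35 0 -.95 0 0 0 1'; python3 -m jog '0 0 0 0 0 0 1;0 0 0 0 0 0 1;0 0 0 0 0 0 1;0 0 0 0 0 0 1;0 0 0 0 0 0 1;0 0 0 0 0 0 1;0 0 0 0 0 0 1;0 0 0 0 0 0 1'; python3 - <<'E'
from h import *
im,m,T=snap("top","top9.png")
for n in("drawer_front","coupling","button_top"): print(n,[(round(d["confidence"],2),w(T,d["xyz"]).round(1)) for d in pinpoint(n,"top")[:2]])
im,m,T=snap("wrist","w9.png"); print([(round(d["confidence"],2),w(T,d["xyz"]).round(1)) for d in pinpoint("drawer_front","wrist")[:2]])
E
```

```text
t: 30.15
ee_pos: [482.0, 76.1, 239.4]
orientation: [-3.14, 0.011, -0.025]
ft_force: [0.7, -0.7, 0.8]
width: 0.4
grasp_force: 0.0
t: 30.95
ee_pos: [476.6, 75.8, 232.2]
orientation: [-3.142, 0.011, 0.0]
ft_force: [-0.2, -0.2, -0.0]
width: 0.6
grasp_force: 0.0
drawer_front [(0.98, array([551.2,  75.2,  34.8]))]
coupling [(0.53, array([ 430. , -186.2,    2.5]))]
button_top [(0.68, array([596. ,  81.7,  71. ]))]
[(0.95, array([552.8,  77.5,  39.5])), (0.19, array([565. ,  80. ,  -2.3]))]
```

View pics/w9.png

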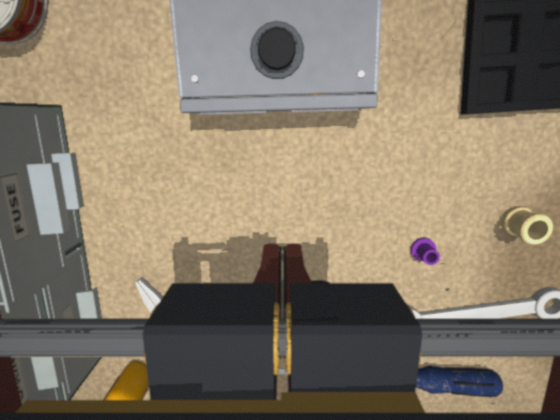

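View pics/top9.png

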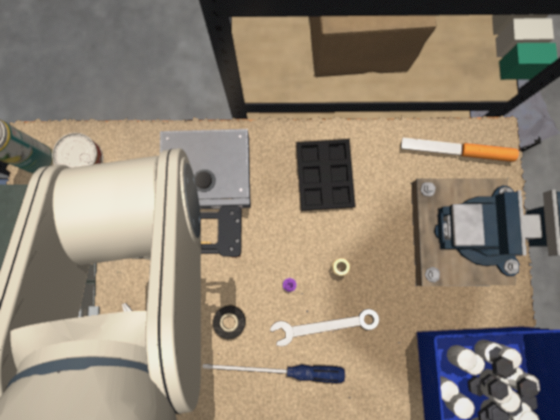

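The drawer front is flush with the case at row 100 and has stayed shut. The button is up, the tray is empty, the coupling is still at (341,267), and the robot touches nothing.

```bash
python3 -c "
from workcell import *
print(close_job())"
```

```text
the job is handed in; nothing more can be done
None
```

I put all four new bushes (one plain, three flanged) in the bays of their own kind, pushed the drawer shut until it latched, left the coupling standing in place, and handed the job in; it returned no verdict.

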